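Set the peg-tip grinder and start it on the blunted tent pegs

TASK

Dress the blunted tent pegs: first turn the grinder's adjusting ring clockwise until the burrs just touch and back it off three clicks, and only then lay every aluminium peg from the bench flat on the grinder's bed, tip first, with its tip well inside the mouth (2 to 5 cm). Then press the orange button to its halfway stop, wait there for two seconds while the burrs spin up, press it fully down and let it come back up. Leave the gap setting and the pegs as they are, and leave the orange plastic pegs and everything else on the bench where they lie.

Things in the scene. Friction and masses are not known exactly. Their poses are not given: they have to be found in the camera images.
- grinder: green bench grinder for tent-peg tips, bolted down. Origin at bench height under the middle of the mouth's front edge; +x points into the machine, +y to its left, z up. The hood's flat top, which carries the ring and the button, is 100 mm above the bench and reaches from the mouth's edge (x = 0) to x = 170 mm; the machine is 280 mm wide. The mouth is 260 mm wide
- bed (a point): point on the bed's top, 30 mm above the bench, 95 mm in front of the mouth's edge, mid width. The flat black bed reaches from 190 mm in front of the mouth to 55 mm inside it and is 260 mm wide between side lips 10 mm wide and 6 mm high; front end open. The hood hangs 42 mm above it. Four yellow lines at y = -75, -25, 25, 75 mm (grinder's frame) suggest where pegs can lie
- ring (a joint): knurled steel adjusting ring, 64 mm across, 34 mm high, orange pointer, vertical axis. In rad: 0 where the burrs touch (hard stop; pointer at the long red mark at the machine's front), growing anticlockwise seen from above (opens), to 2.75. One click is 0.30 rad, one mark on the white dial (mark 3 is long); clicks are not felt: an even drag of 0.15 N m, stays where it is left
- ring_grip (a point): point on the ring's axis at half its height, 120 mm above the bench, at (75, -68) mm in the grinder's frame; the ring reaches 17 mm above and below it
- button_cap (a joint): first stage of the orange start button, travel in m: 0 released, 0.006 at the halfway stop; takes 1.4 N to start and 2.3 N at the stop, springs back
- button_stage (a joint): second stage of the same button, travel in m: 0 until the halfway stop is overcome, 0.006 when fully down; pressing the button past the halfway stop takes 8.5 N to start and 11 N fully down, springs back
- button_top (a point): middle of the top face of the round orange button, 36 mm across, top 137 mm above the bench when released, at (75, 72) mm in the grinder's frame; it moves straight down, 6 mm to the halfway stop and 6 mm more to the bottom, and ends still 15 mm above its 60 mm black base
- peg_a: aluminium Y-section tent peg, 180 mm long and 18 mm across both ways (it lies the same on any side), 35 g, with a dark pointed tip. Origin on its long axis at mid length (9 mm above what it lies on); +x points along it to the tip. May be absent.
- peg_a_tip (a point): end of the tip of this peg, on its axis, 90 mm from its origin
- peg_b: aluminium Y-section tent peg, 180 mm long and 18 mm across both ways (it lies the same on any side), 35 g, with a dark pointed tip. Origin on its long axis at mid length (9 mm above what it lies on); +x points along it to the tip. May be absent.
- peg_b_tip (a point): end of the tip of this peg, on its axis, 90 mm from its origin
- peg_c: aluminium Y-section tent peg, 180 mm long and 18 mm across both ways (it lies the same on any side), 35 g, with a dark pointed tip. Origin on its long axis at mid length (9 mm above what it lies on); +x points along it to the tip. May be absent.
- peg_c_tip (a point): end of the tip of this peg, on its axis, 90 mm from its origin
- peg_d: aluminium Y-section tent peg, 180 mm long and 18 mm across both ways (it lies the same on any side), 35 g, with a dark pointed tip. Origin on its long axis at mid length (9 mm above what it lies on); +x points along it to the tip. May be absent.
- peg_d_tip (a point): end of the tip of this peg, on its axis, 90 mm from its origin
- orange_peg_1: orange plastic peg, 190 mm long, 14 mm high, with a hooked head: not for the grinder, stays where it lies
- orange_peg_2: the other orange plastic peg, the same
- mallet: red plastic mallet, 270 mm long, 55 mm high, lying on the bench; stays where it lies
- puller: steel peg-puller hook, T-handled, 210 mm long, 12 mm high, lying on the bench; stays where it lies
Things that resemble listed ones, but are neither listed nor needed, are in the scene too. What is shaped like the peg_d but red is not meant.

How it is judged:
By the outcome, as a careful person would: the job done as asked, in the order asked, and still so for the second after the job is handed in, with the robot touching nothing.
Of peg_a, peg_b, peg_c, peg_d only 3 to 4 are there at a start; the rules pass over those that are not, and their reading is None.
At some moment in a run one of peg_a, peg_b, peg_c, peg_d may be knocked a few centimetres aside while the robot is not near it.
Once in a run the grip may slacken for a moment while it holds something.
It also fails if it takes over 210 s, if anything falls off the work surface, if the arm or the gripper's body presses on something with over 40 N, if the wrist force passes 120 N, or if a joint passes its speed limit or range.

ROBOT

A 7-joint arm with a two-finger parallel gripper is mounted at the origin on the work surface. World frame = base frame: x ahead of the robot, y to its left, z up, the work surface at z = 0. Lengths are in m, angles in rad, forces in N, time in s.
With the tool pointing down it reaches from about 0.4 to 0.9 m from the base axis. Payload 5.6 kg.
Tool frame: the origin (TCP) lies at the very end of the fingers, on their centre line; the grasp point (between the pads) lies 19 mm behind it; z points along the fingers, y is the line along which they close (so a half turn about z gives the same grasp; the last joint's range is limited). The gripper opens to 92 mm and grips with 3 to 60 N. Pads are 20 mm wide; open, the fingers measure 128 mm over their backs; the gripper's body (75 mm by 189 mm) begins 69 mm behind the grasp point.
Start: joints at [-1.305, 0.468, -0.012, 1.603, 0.006, 1.071, -0.056], TCP at [0.198, 0.619, 0.215] pointing down, gripper open.
Joint ranges: [-2.53, 2.53], [-0.31, 2.02], [-1.57, 1.55], [0.28, 2.44], [-1.29, 4.43], [0.15, 1.84], [-2.92, 2.92]. Speed limits (rad/s): [2.57, 2.57, 3.14, 3.14, 3.14, 3.14, 3.14].

INTERFACE

Orientations are given as a unit quaternion [x, y, z, w].
In Python, from rig import r, fingers, planner, eyes, workorder gives the robot as it stands. The module is installed in compiled form; this text tells all that it offers. Calls block until the motion is done:
- r.movep(position, orientation): joint-space move of the TCP to a pose.
- r.move_l(position, attitude=None, velocity=0.15, until_force=None): straight line of the TCP; attitude=None keeps the orientation; velocity is the mean speed in m/s. With until_force (N) it stops when the force on the tool has changed by that much, and returns True; else False.
- r.move_joints(angles): joint-space move.
- fingers.ungrasp() and fingers.close(f_grip=None): open the fingers fully, or close them until they stop; f_grip is the grip in N (None keeps the last).
- r.hold(seconds).
- planner.ik(position, orientation): joint angles nearest the present ones, or None.
- r.get_state(): the state.
- eyes.read_camera(name): name is "side" or "top"; returns a dict with "frame" (420x560x3 uint8, red, green, blue), "camera_matrix" (3x3 intrinsics, pixels), "R" (3x3) and "t" (3): a world point X has camera coordinates R X + t. Camera axes: x right, y down, z forward; pixel columns grow to the right and rows downward; lengths in m; the calibration is good to about 2 mm. A picture is of the moment at which its call begins. There is no depth.
A pose or a line that the arm cannot do raises r.IKError and nothing moves.
- workorder.sign_off(): hands the job in; it is judged then, once.
The state is a dict: "time_s": time; "joint_pos": joint angles; "joint_vel": joint speeds; "joint_efforts": joint torques, N m; "tool_pos": TCP position; "ee_rot": TCP orientation; "wrist_force": force on the tool from outside, world axes, zero at the start; "torque": the same for the moment, N m; "finger_gap": finger opening in m; "finger_force": force on a finger pad.
Only numpy, scipy, OpenCV 4.12 (cv2) and the standard library are available. Lean on these libraries where they do the work, as an engineer would, in place of code of your own. Each camera call takes 0.05 s, during which the arm holds its last target. There are 200 camera calls.

## Working session

There is one attempt and no reset: what is moved stays moved. The work goes in short steps, each a Python script; the robot and the scene stay as the last script left them, time stands still between calls to the robot, and variables do not carry over. Pictures are saved under pics/ and viewed, at most 14 in all, crops included, and the job is handed in when it is done.

```bash
mkdir -p pics; python3 - <<'E'
from rig import r, fingers, planner, eyes, workorder
import cv2
for n in("top","side"):
    d=eyes.read_camera(n);print(n,d["camera_matrix"].tolist(),d["R"].tolist(),d["t"].tolist())
    cv2.imwrite(f"pics/{n}0.png",cv2.resize(d["frame"][:,:,::-1],(800,600),interpolation=cv2.INTER_CUBIC)); cv2.imwrite(f"{n}0raw.png",d["frame"][:,:,::-1])
s=r.get_state();print(s)
E
```

```text
top [[491.83707281323393, 0.0, 291.2600683276026], [0.0, 491.83707281323393, 210.45818572177893], [0.0, 0.0, 1.0]] [[-0.010611284413561586, -0.9998888312068832, -0.010475011733999695], [-0.989203756492051, 0.012027958448313196, -0.14605223845453705], [0.1461619950093382, 0.008812119115092389, -0.9892214199923048]] [0.011563269641334474, 0.5361880352090304, 1.3087621371299911]
side [[475.2744329092116, 0.0, 271.7612294147923], [0.0, 475.2744329092116, 213.26031677883776], [0.0, 0.0, 1.0]] [[0.7442073761397106, -0.667945192115074, 0.0021451409287850547], [-0.44448766426221065, -0.49762885172038734, -0.7448464554887627], [0.4985840928248431, 0.5533667375853067, -0.6672324603286496]] [-0.38712667019982283, 0.3112244404152285, 1.1057572448835031]
{'time_s': 0.1, 'joint_pos': array([-1.30498875,  0.46828586, -0.01158594,  1.60349696,  0.00600701,
        1.0714353 , -0.0562765 ]), 'joint_vel': array([-0.00033509, -0.00259664,  0.00251574, -0.00127249,  0.00028896,
       -0.00011683, -0.00012891]), 'joint_efforts': array([ 1.06480686e-03, -5.21643591e+01, -1.25511823e-02, -2.44364583e+01,
       -5.68623806e-02,  1.40591461e-02,  4.52358040e-05]), 'tool_pos': array([0.1974682 , 0.61873385, 0.21375203]), 'ee_rot': array([ 1.53817072e-01,  9.88099021e-01, -7.93584169e-04, -5.82552111e-05]), 'wrist_force': array([-0.2191173 ,  0.36360931,  0.52904949]), 'torque': array([-0.04909424,  0.0481213 , -0.02833384]), 'finger_force': 0.0, 'finger_gap': 0.09159688000230569}
```

View pics/top0.png

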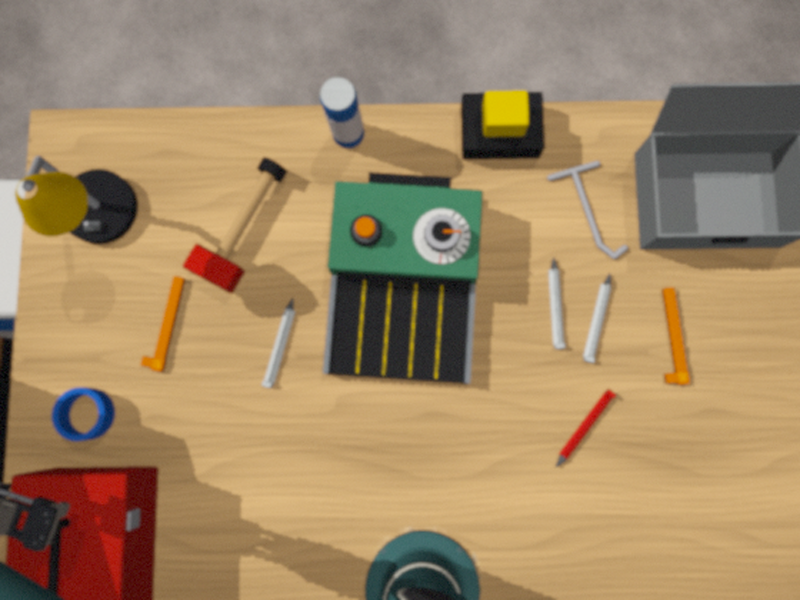

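View pics/side0.png

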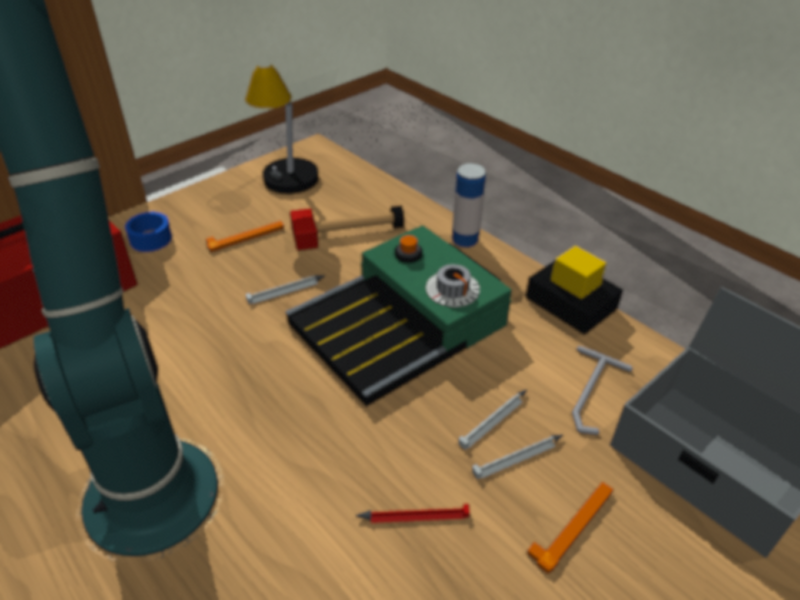

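The top view shows a grinder at (405,280), with its button at (366,230) and ring at (442,235). There are three silver pegs:
- P1: tip (291,301), tail (268,386)
- P2: tip (554,261), tail (559,347)
- P3: tip (608,277), tail (590,361)

The red peg at (585,428) is the excluded lookalike, and the orange hooked pegs stay where they are. Next I'll confirm with enlarged crops.

```bash
cat >h.py <<'E'
from rig import r, fingers, planner, eyes, workorder
import cv2, numpy as np
from scipy.spatial.transform import Rotation as Ro
def snap(n): return eyes.read_camera(n)
def crop(d,x,y,w,h,s):
    im=cv2.resize(d["frame"][y:y+h,x:x+w,::-1],None,fx=s,fy=s,interpolation=cv2.INTER_CUBIC)
    for k in range(0,w,10): cv2.line(im,(k*s,0),(k*s,6 if k%50 else 14),(255,0,255),1); 
    for k in range(0,h,10): cv2.line(im,(0,k*s),(6,k*s),(255,0,255),1)
    return im
def unproj(d,u,v,z):
    R=np.array(d["R"]);t=np.array(d["t"]);c=-R.T@t
    ray=R.T@np.linalg.inv(d["camera_matrix"])@[u,v,1.]
    return c+ray*(z-c[2])/ray[2]
def proj(d,X):
    X=np.atleast_2d(X); c=X@np.array(d["R"]).T+np.array(d["t"]); p=c@np.array(d["camera_matrix"]).T
    return p[:,:2]/p[:,2:]
def down(a): # tool z down, tool y axis (closing line) at world angle a
    y=np.array([np.cos(a),np.sin(a),0]);z=np.array([0,0,-1.]);x=np.cross(y,z)
    return Ro.from_matrix(np.c_[x,y,z]).as_quat()
E
python3 - <<'E'
from h import *
t=snap("top")
cv2.imwrite("pics/g1.png",crop(t,220,118,130,155-0,4)[:600])
a=crop(t,180,200,60,80,7);b=crop(t,370,170,80,95,6)
h=570;o=np.zeros((h,a.shape[1]+b.shape[1]>0 and 0 or a.shape[1]+0,3),np.uint8)
o=cv2.copyMakeBorder(a,0,570-a.shape[0],0,0,cv2.BORDER_CONSTANT) if a.shape[0]<=570 else a[:570]
b=b[:570]; im=np.hstack([o[:, :300],b]); print(im.shape); cv2.imwrite("pics/p1.png",im)
E
```

```text
(570, 780, 3)
```

View pics/g1.png

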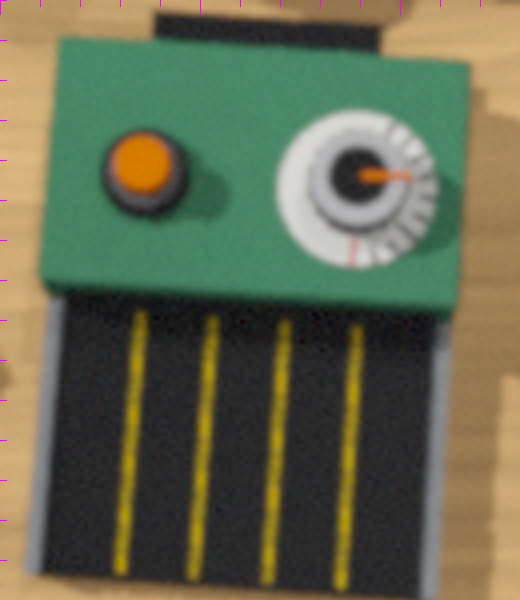

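View pics/p1.png

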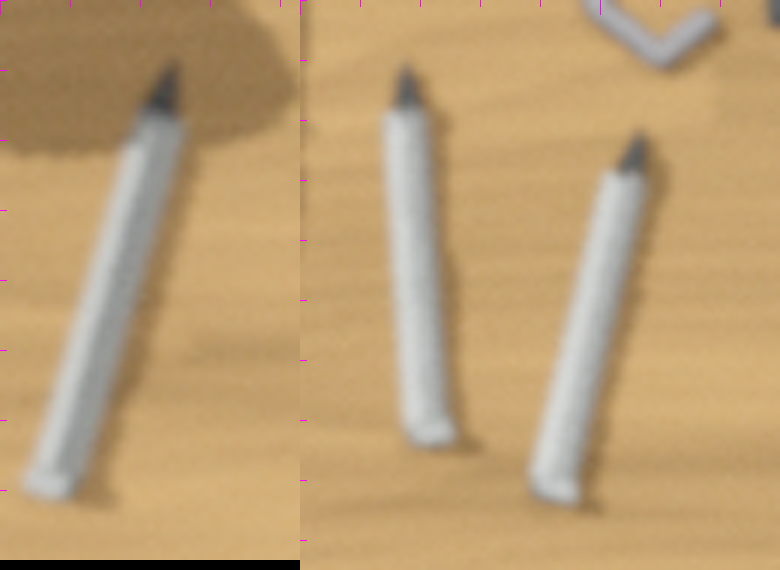

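```bash
python3 - <<'E'
from h import *
from scipy.optimize import least_squares
t=snap("top")
G=lambda u,v:(u/4+220,v/4+118)
B=unproj(t,*G(142,163),.137);K=unproj(t,*G(358,173),.137)
L=[(75,(120,572),(141,315)),(25,(193,578),(212,318)),(-25,(267,584),(285,322)),(-75,(341,588),(357,328))]
P=[(y/1000,unproj(t,*G(*p),.03)) for y,a,b in L for p in(a,b)]
def f(q):
    x,y,a=q;R=np.array([[np.cos(a),-np.sin(a)],[np.sin(a),np.cos(a)]])
    e=[(R.T@(B[:2]-q[:2])-[.075,.072]),(R.T@(K[:2]-q[:2])-[.075,-.068])]
    return np.r_[np.ravel(e),[(R.T@(p[:2]-q[:2]))[1]-yy for yy,p in P]]
s=least_squares(f,[.6,0,0]);print("grinder",s.x,np.round(f(s.x)*1e3,1)); print(B,K)
np.save("g.npy",s.x)
x,y,a=s.x;R=np.array([[np.cos(a),-np.sin(a)],[np.sin(a),np.cos(a)]])
for c in [(0,.14,.1),(0,-.14,.1),(.17,.14,.1),(-.19,.13,.03),(-.19,-.13,.03)]:
    w=np.r_[R@c[:2]+[x,y],c[2]];print(c,((proj(t,w)[0]-[220,118])*4).round())
A=lambda u,v:(u/7+180,v/7+200);C=lambda u,v:((u-300)/6+370,v/6+170)
for n,p,q in[("P1",A(172,66),A(50,488)),("P2",C(405,68),C(430,436)),("P3",C(641,132),C(556,495))]:
    T=unproj(t,*p,.009);E=unproj(t,*q,.009);d=T-E;print(n,"mid",(T+E)/2,"len",np.linalg.norm(d),"ang",np.arctan2(d[1],d[0]),"r",np.linalg.norm((T+E)[:2]/2))
E
```

```text
grinder [ 0.57882972  0.02989877 -0.07698418] [-1.1 -0.5  1.1 -0.   0.4 -0.2  0.5  0.5  0.  -0.2 -0.3 -0.2]
[0.65797643 0.0955132  0.137     ] [ 0.64950617 -0.04378501  0.137     ]
(0, 0.14, 0.1) [ 35. 279.]
(0, -0.14, 0.1) [459. 306.]
(0.17, 0.14, 0.1) [56. 31.]
(-0.19, 0.13, 0.03) [ 40. 574.]
(-0.19, -0.13, 0.03) [421. 599.]
P1 mid [0.46279348 0.27209781 0.009     ] len 0.17384727131965821 ang -0.26570545083228453 r 0.5368566133702319
P2 mid [ 0.53387945 -0.26915289  0.009     ] len 0.17344491529449932 ang 0.027327702278373348 r 0.5978884030263659
P3 mid [ 0.50397141 -0.35210771  0.009     ] len 0.17581765387547577 ang -0.27431548539189826 r 0.6147902279112893
```

```bash
python3 - <<'E'
from h import *
x,y,a=np.load("g.npy");c,s=np.cos(a),np.sin(a)
K=np.array([x+c*.075+s*.068,y+s*.075-c*.068]);print(K)
for ang in np.arange(-np.pi,np.pi,.4):
    q=planner.ik([*K,.25],down(ang)); print(round(ang,2),None if q is None else np.round(q,2))
E
```

```text
[ 0.64837783 -0.04366794]
-3.14 [-0.79  0.8   1.35  1.62 -0.79  1.38 -2.48]
-2.74 [-0.79  0.8   1.35  1.62 -0.79  1.38 -2.08]
-2.34 [-0.79  0.8   1.35  1.62 -0.79  1.38 -1.68]
-1.94 [-0.79  0.8   1.35  1.62 -0.79  1.38 -1.28]
-1.54 [-0.57  0.54  0.85  1.61 -0.43  1.19 -1.17]
-1.14 [-0.53  0.52  0.78  1.61 -0.38  1.18 -0.81]
-0.74 [-0.51  0.51  0.75  1.6  -0.37  1.17 -0.42]
-0.34 [-0.49  0.5   0.72  1.6  -0.35  1.17 -0.03]
0.06 [-0.47  0.49  0.69  1.6  -0.34  1.17  0.35]
0.46 [-0.45  0.49  0.65  1.6  -0.31  1.16  0.73]
0.86 [-0.42  0.48  0.62  1.6  -0.3   1.16  1.12]
1.26 [-0.39  0.47  0.57  1.6  -0.27  1.15  1.5 ]
1.66 [-0.36  0.46  0.52  1.59 -0.25  1.15  1.88]
2.06 [-0.29  0.45  0.43  1.59 -0.2   1.14  2.24]
2.46 [-0.21  0.44  0.31  1.58 -0.15  1.14  2.59]
2.86 [ 0.79  0.85 -1.33  1.51  0.83  1.43  2.28]
```

```bash
cat >>h.py <<'E'
gx,gy,ga=np.load("g.npy")
def gw(x,y,z): c,s=np.cos(ga),np.sin(ga); return np.array([gx+c*x-s*y,gy+s*x+c*y,z])
def st():
    s=r.get_state(); return "t %.1f tcp %s F %s M %s gap %.4f ff %.1f j7 %.3f"%(s["time_s"],np.round(s["tool_pos"],4),np.round(s["wrist_force"],1),np.round(s["torque"],2),s["finger_gap"],s["finger_force"],s["joint_pos"][6])
def yaw(): 
    M=Ro.from_quat(r.get_state()["ee_rot"]).as_matrix(); return np.arctan2(M[1,1],M[0,1])
E
python3 - <<'E'
from h import *
r.move_joints([.067,.45,0,1.58,0,1.1,.4]);print(st())
K=gw(.075,-.068,.25)
r.movep(K,down(.4));print(st(),np.round(r.get_state()["joint_pos"],2))
K[2]=.108
print(r.move_l(K,velocity=.12,until_force=8),st())
fingers.close(f_grip=30);print(st())
s=r.get_state();q=s["joint_pos"].copy();m0=s["torque"].copy();y0=yaw()
print("m0",m0)
for i in range(20):
    q[6]-=.1;r.move_joints(q);s=r.get_state();print(i,round(yaw()-y0,3),np.round(s["torque"]-m0,2),round(s["finger_gap"],4),round(s["time_s"],2))
    if abs(s["torque"][2]-m0[2])>.5: break
E
```

```text
t 3.1 tcp [ 0.6502 -0.0758  0.2355] F [ 0.1 -0.9  0.3] M [-0.1   0.01 -0.03] gap 0.0920 ff 0.0 j7 0.400
t 3.4 tcp [ 0.6491 -0.0401  0.2509] F [-0.2 -0.   0.7] M [-0.08  0.01  0.04] gap 0.0920 ff 0.0 j7 0.407 [ 0.03  0.44 -0.02  1.56  0.01  1.14  0.41]
False t 4.7 tcp [ 0.649  -0.0437  0.1089] F [-0.2 -0.5 -0.2] M [-0.06  0.01 -0.06] gap 0.0917 ff 0.0 j7 0.402
t 5.3 tcp [ 0.6486 -0.0436  0.1083] F [0.2 0.5 1.3] M [-0.04  0.1   0.02] gap 0.0634 ff 30.0 j7 0.402
m0 [-0.03766645  0.10211619  0.01678058]
0 -0.098 [ 0.01 -0.07 -0.2 ] 0.0636 5.51
1 -0.196 [ 0.   -0.1  -0.18] 0.0632 5.76
2 -0.296 [ 0.01 -0.16 -0.17] 0.0635 6.01
3 -0.395 [ 0.03 -0.2  -0.17] 0.0631 6.26
4 -0.495 [ 0.03 -0.36 -0.18] 0.0634 6.51
5 -0.595 [ 0.09 -0.4  -0.12] 0.0634 6.76
6 -0.695 [ 0.07 -0.55 -0.2 ] 0.0632 7.01
7 -0.795 [ 0.1  -0.63 -0.19] 0.0635 7.26
8 -0.895 [ 0.12 -0.8  -0.17] 0.0632 7.51
9 -0.995 [ 0.02 -1.01 -0.1 ] 0.0634 7.76
10 -1.095 [ 0.03 -1.06 -0.22] 0.0632 8.01
11 -1.196 [ 0.05 -1.11 -0.16] 0.0633 8.26
12 -1.296 [ 0.01 -1.17 -0.2 ] 0.0636 8.51
13 -1.396 [-0.01 -1.14 -0.16] 0.0632 8.76
14 -1.496 [-0.01 -1.17 -0.15] 0.0634 9.01
15 -1.596 [ 0.   -1.08 -0.17] 0.0638 9.26
16 -1.696 [-0.04 -1.18 -0.2 ] 0.0635 9.51
17 -1.794 [-0.37 -0.64  0.55] 0.0634 9.76
```

```bash
python3 - <<'E'
from h import *
m0=np.array([-0.0377,.102,.0168])
r.hold(.5);print(st(),yaw())
q=r.get_state()["joint_pos"].copy()
def step(d):
    q[6]+=d;r.move_joints(q);r.hold(.2);s=r.get_state();print(round(q[6],3),round(yaw(),4),np.round(s["torque"]-m0,2),np.round(s["joint_efforts"][6],2),round(s["finger_gap"],4))
for i in range(4): step(.03)
for i in range(7): step(-.03)
E
```

```text
t 10.3 tcp [ 0.6485 -0.0441  0.1084] F [ 2.6 -3.3  1.5] M [-0.74 -0.39  1.1 ] gap 0.0635 ff 30.0 j7 -1.397 -1.3991318525721754
-1.367 -1.3703 [-0.42 -0.6  -0.  ] -0.02 0.0635
-1.337 -1.3395 [-0.41 -0.6   0.13] -0.1 0.0633
-1.307 -1.3095 [-0.43 -0.55  0.03] -0.11 0.0633
-1.277 -1.2794 [-0.49 -0.65  0.06] -0.11 0.0635
-1.307 -1.3092 [-0.49 -0.62 -0.21] 0.15 0.0636
-1.337 -1.3389 [-0.45 -0.63 -0.12] 0.11 0.0636
-1.367 -1.3689 [-0.41 -0.61 -0.16] 0.11 0.0639
-1.397 -1.3977 [-0.61 -0.62  0.9 ] -0.87 0.0634
-1.427 -1.4282 [-0.51 -0.77  1.22] -1.23 0.0631
-1.457 -1.4588 [-0.5  -0.62  1.1 ] -1.23 0.0634
-1.487 -1.4889 [-0.49 -0.16  1.2 ] -1.21 0.0632
```

```bash
python3 - <<'E'
from h import *
q=r.get_state()["joint_pos"].copy(); q7=q[6]
for i in range(10):
    q[6]=q7+.02+.09*(i+1);r.move_joints(q);s=r.get_state();print(round(yaw(),4),round(s["torque"][2],2),round(s["finger_gap"],4),round(s["finger_force"],1))
fingers.ungrasp();print(st())
p=r.get_state()["tool_pos"].copy();p[2]=.26;r.move_l(p)
q=r.get_state()["joint_pos"].copy();q[0]-=.7;r.move_joints(q);print(st())
t=snap("top");sd=snap("side")
np.savez("s1.npz",**{k:t[k] for k in t})
a=crop(t,285,138,50,50,11)
w=proj(sd,gw(.075,-.068,.12))[0].astype(int);b=crop(sd,w[0]-25,w[1]-25,50,50,11)
im=np.hstack([a,b])[:, :];im=cv2.resize(im,(800,400));cv2.imwrite("pics/ring1.png",im)
for n,pp in[("ax137",gw(.075,-.068,.137)),("ax100",gw(.075,-.068,.1)),("f100",gw(.03,-.068,.1))]:print(n,(proj(t,pp)[0]-[285,138])*8)
cv2.imwrite("pics/top2.png",cv2.resize(t["frame"][:,:,::-1],(800,600),interpolation=cv2.INTER_CUBIC))
E
```

```text
-1.3839 0.19 0.064 30.0
-1.2937 0.15 0.0636 30.0
-1.2035 0.13 0.0638 30.0
-1.1134 0.12 0.0631 30.0
-1.0233 0.16 0.0634 30.0
-0.9334 0.14 0.0634 30.0
-0.8434 0.1 0.0634 30.0
-0.7534 0.14 0.0635 30.0
-0.6634 0.15 0.0635 30.0
-0.5739 0.13 0.0633 30.0
t 18.3 tcp [ 0.6481 -0.0439  0.1083] F [ 0.1 -0.1 -0.1] M [-0.05  0.07  0.01] gap 0.0916 ff 0.0 j7 -0.567
t 21.1 tcp [0.5247 0.3818 0.2588] F [-0.8  0.6 -0.4] M [-0.08  0.07 -0.02] gap 0.0918 ff 0.0 j7 -0.561
ax137 [195.69268248 189.41800822]
ax100 [192.77555485 216.67281707]
f100 [184.44444333 349.54322832]
```

View pics/ring1.png

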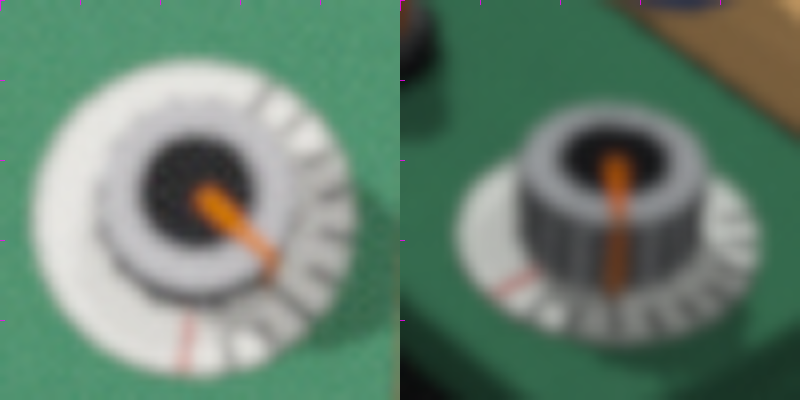

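View pics/top2.png

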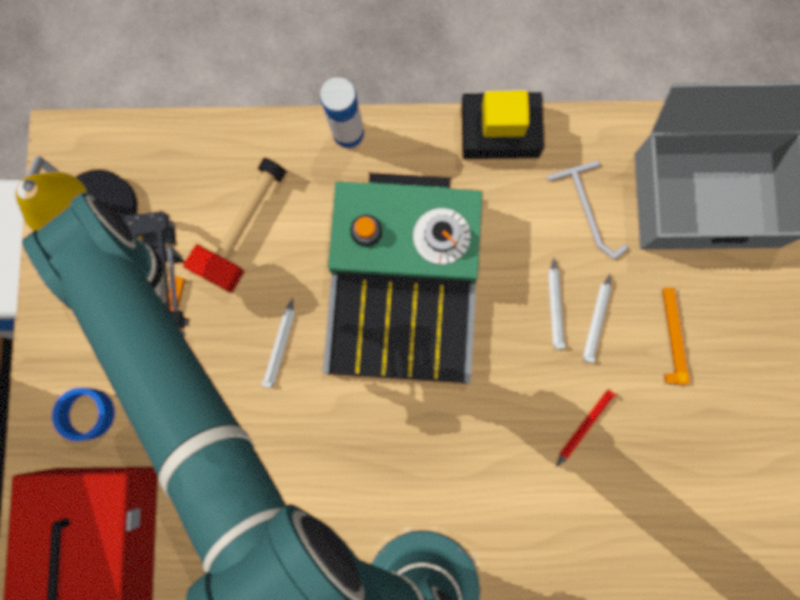

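The red long mark is at about (187,345) and the pointer tip is at (272,268), near mark 3. I'll check that against the predicted projections. The bench still has three aluminium pegs, none moved.

```bash
python3 - <<'E'
from h import *
t=snap("top");sd=snap("side")
def pt(a,rr,z): # ring angle a: front = -x in grinder, ccw
    return gw(.075-rr*np.cos(a),-.068-rr*np.sin(a),z)
w=proj(sd,gw(.075,-.068,.12))[0].astype(int)
for a in(0,.75,.8,.9,1.0,1.05): print(a,"top",((proj(t,pt(a,.033,.137))[0]-[285,138])*8).round(),"side bottom",((proj(sd,pt(a,.033,.103))[0]-w+25)*8+[400,0]).round(),"side top",((proj(sd,pt(a,.033,.137))[0]-w+25)*8+[400,0]).round())
E
```

```text
0 top [189. 289.] side bottom [530. 277.] side top [535. 201.]
0.75 top [261. 267.] side bottom [592. 300.] side top [598. 225.]
0.8 top [265. 264.] side bottom [597. 301.] side top [603. 226.]
0.9 top [272. 257.] side bottom [606. 301.] side top [613. 226.]
1.0 top [279. 249.] side bottom [616. 301.] side top [623. 226.]
1.05 top [282. 245.] side bottom [621. 301.] side top [627. 226.]
```

The pointer matches about 0.9 rad, which is three clicks. Next I'll move the pegs, re-measuring each one before grasping. Targets are y = +85, −85 and 0 mm, so the open fingers clear the neighbouring pegs.

```bash
cat >>h.py <<'E'
def find(d,exp,rad=.07):
    """peg (mid xy, angle to tip) nearest exp: bright unsaturated blob in the top image, tail end + 90 mm"""
    hsv=cv2.cvtColor(d["frame"],cv2.COLOR_RGB2HSV); m=((hsv[...,1]<60)&(hsv[...,2]>120)).astype(np.uint8)
    n,lab,s,c=cv2.connectedComponentsWithStats(m); best=[]
    for i in range(1,n):
        if not 200<s[i,4]<900: continue
        v,u=np.nonzero(lab==i); P=np.array([unproj(d,a,b,.012)[:2] for a,b in zip(u,v)]); mu=P.mean(0)
        w,V=np.linalg.eigh(np.cov((P-mu).T)); ax=V[:,1]*np.sign(V[0,1]); k=(P-mu)@ax
        L=k.max()-k.min(); mid=mu+ax*(k.min()+.090)
        if .12<L<.19: best.append((np.linalg.norm(mid-exp),mid,np.arctan2(ax[1],ax[0]),L))
    return sorted(best,key=lambda b:b[0])
E
python3 - <<'E'
from h import *
t=snap("top")
for e in([.463,.272],[.534,-.269],[.504,-.352]):
    for b in find(t,np.array(e))[:1]: print(e,np.round(b[0],4),b[1].round(4),round(b[2],3),round(b[3],3))
E
```

```text
[0.463, 0.272] 0.0005 [0.4625 0.272 ] -0.275 0.158
[0.534, -0.269] 0.0032 [ 0.5331 -0.2659] 0.031 0.164
[0.504, -0.352] 0.0049 [ 0.5046 -0.3471] -0.277 0.161
```

```bash
cat >>h.py <<'E'
def pick(mid,ang,off):
    p=np.r_[np.array(mid)+off*np.array([np.cos(ang),np.sin(ang)]),.15]; o=down(ang+np.pi/2)
    r.movep(p,o); p[2]=.007
    print("contact",r.move_l(p,velocity=.12,until_force=10),st())
    fingers.close(f_grip=25);print("closed",st())
    p[2]=.13;r.move_l(p,velocity=.15);print("lift",st())
def carry(y,off):
    o=down(ga+np.pi/2)
    r.move_l(gw(-.145+off,y,.13),o,velocity=.2);print("over",st())
    r.move_l(gw(-.145+off,y,.047),velocity=.15);print("low",st())
def insert(y,off):
    print("push",r.move_l(gw(-.055+off,y,.046),velocity=.1,until_force=6),st())
    print("down",r.move_l(gw(-.055+off,y,.0388),velocity=.05,until_force=8),st())
def release():
    fingers.ungrasp();p=r.get_state()["tool_pos"].copy();p[2]=.2;r.move_l(p,velocity=.2);print("free",st())
E
python3 - <<'E'
from h import *
q=r.get_state()["joint_pos"].copy()
pick([.4625,.272],-.272,0.); carry(.085,0.)
t=snap("top");s=snap("side")
w=proj(s,gw(-.1,.085,.04))[0].astype(int);w2=proj(t,gw(-.1,.085,.04))[0].astype(int)
im=np.hstack([crop(t,w2[0]-50,w2[1]-60,100,120,4),crop(s,w[0]-50,w[1]-60,100,120,4)]);cv2.imwrite("pics/c1.png",im)
E
```

```text
contact False t 23.8 tcp [0.463  0.2724 0.0077] F [-0.5  0.5  0.2] M [0.03 0.03 0.05] gap 0.0917 ff 0.0 j7 0.538
closed t 24.9 tcp [0.4625 0.272  0.007 ] F [-0.2  0.5  0.7] M [ 0.06 -0.04  0.01] gap 0.0177 ff 25.0 j7 0.538
lift t 25.8 tcp [0.4619 0.2716 0.1292] F [ 0.8  0.7 -0.9] M [-0.01 -0.05 -0.  ] gap 0.0179 ff 25.0 j7 0.594
over t 26.7 tcp [0.4408 0.1266 0.1298] F [ 0.5 -0.2 -0.3] M [0.03 0.02 0.03] gap 0.0179 ff 25.0 j7 1.048
low t 27.4 tcp [0.4411 0.1265 0.0473] F [-0.1 -0.2  0.5] M [0.04 0.04 0.02] gap 0.0178 ff 25.0 j7 0.989
```

View pics/c1.png

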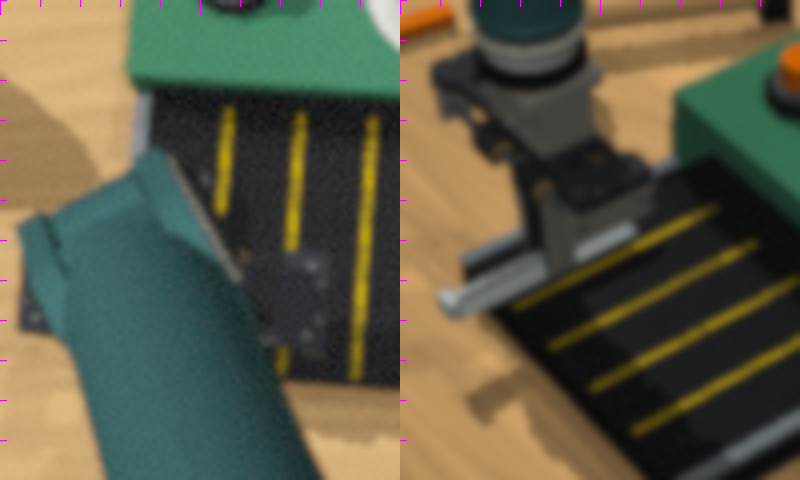

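In the side crop the peg is held level, running along the outer bed line with its tail at about (450,300). I'll insert it, then take P3.

```bash
python3 - <<'E'
from h import *
insert(.085,0.);release()
t=snap("top")
b=find(t,np.array([.5046,-.3471]))[0];print(b)
if b[0]<.1:
    q=planner.ik([*b[1],.25],down(b[2]+np.pi/2)); print(np.round(q,2))
    r.move_l(gw(-.1,-.1,.25),velocity=.3)
    pick(b[1],b[2],.01); carry(-.085,.01)
    s=snap("side");w=proj(s,gw(-.1,0,.04))[0].astype(int)
    cv2.imwrite("pics/c2.png",crop(s,w[0]-70,w[1]-70,150,130,4))
E
```

```text
push False t 28.6 tcp [0.5298 0.119  0.0459] F [ 0.1  0.1 -0.8] M [ 0.02  0.01 -0.02] gap 0.0177 ff 25.0 j7 1.067
down False t 28.9 tcp [0.5299 0.1189 0.0383] F [-0.1  0.6 -0.7] M [-0.02 -0.    0.03] gap 0.0178 ff 25.0 j7 1.064
free t 31.0 tcp [0.5297 0.1186 0.1989] F [-0.5  0.9 -0.1] M [0.06 0.   0.04] gap 0.0921 ff 0.0 j7 1.130
(np.float64(0.0007722696703064411), array([ 0.5038608 , -0.34687642]), np.float64(-0.277441822534119), np.float64(0.1614374684266664))
[ 0.57  0.37 -0.03  1.66  0.01  1.11  1.83]
contact False t 34.4 tcp [ 0.5141 -0.35    0.0078] F [ 0.4 -0.1 -0.3] M [-0.04 -0.01  0.07] gap 0.0923 ff 0.0 j7 1.891
closed t 35.5 tcp [ 0.5135 -0.3497  0.007 ] F [ 0.8  0.2 -0.6] M [-0.01 -0.03 -0.  ] gap 0.0177 ff 25.0 j7 1.891
lift t 36.4 tcp [ 0.5128 -0.3491  0.129 ] F [ 0.3  0.2 -0.5] M [ 0.01  0.01 -0.03] gap 0.0178 ff 25.0 j7 1.879
over t 38.1 tcp [ 0.4379 -0.0454  0.13  ] F [-0.3  0.5 -0.5] M [ 0.07  0.03 -0.1 ] gap 0.0176 ff 25.0 j7 1.494
low t 38.9 tcp [ 0.4381 -0.0447  0.0473] F [ 0.1  0.4 -0.1] M [-0.01 -0.01  0.08] gap 0.0175 ff 25.0 j7 1.474
```

View pics/c2.png

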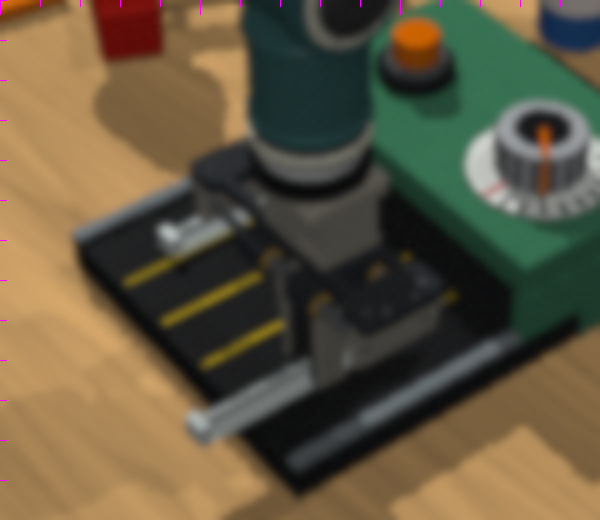

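P3 is held level with its tail at (200,425), and P1 lies on the bed with its tail at (170,235). I'll insert P3, then take P2 for the middle.

```bash
python3 - <<'E'
from h import *
insert(-.085,.01);release()
q=r.get_state()["joint_pos"].copy();q[0]-=.8;r.move_joints(q)
t=snap("top")
L=find(t,np.array([.533,-.266]))
for b in L[:4]:print(b)
cv2.imwrite("pics/b2.png",cv2.resize(t["frame"][100:300,200:460,::-1],None,fx=3,fy=3,interpolation=cv2.INTER_CUBIC))
E
```

```text
push False t 40.0 tcp [ 0.5267 -0.0514  0.0459] F [-0.2  0.3 -0.3] M [-0.01  0.06 -0.  ] gap 0.0178 ff 25.0 j7 1.488
down False t 40.2 tcp [ 0.5268 -0.0513  0.0383] F [ 0.4 -0.3  0. ] M [0.04 0.   0.  ] gap 0.0176 ff 25.0 j7 1.486
free t 42.4 tcp [ 0.5266 -0.0514  0.199 ] F [-0.3 -0.7 -0.5] M [ 0.03 -0.03  0.  ] gap 0.0921 ff 0.0 j7 1.507
(np.float64(0.0001451894786138258), array([ 0.5331156 , -0.26591215]), np.float64(0.03152107918261626), np.float64(0.16361403944966696))
(np.float64(0.21702409593188982), array([ 0.52141491, -0.04928534]), np.float64(-0.07465271128491838), np.float64(0.1498909588922482))
(np.float64(0.3888119906116358), array([0.53205774, 0.12281085]), np.float64(-0.08148688203959663), np.float64(0.15291535809686657))
(np.float64(0.7566121502241886), array([0.10336418, 0.35679612]), np.float64(-0.9012523351043102), np.float64(0.18614600371076317))
```

View pics/b2.png

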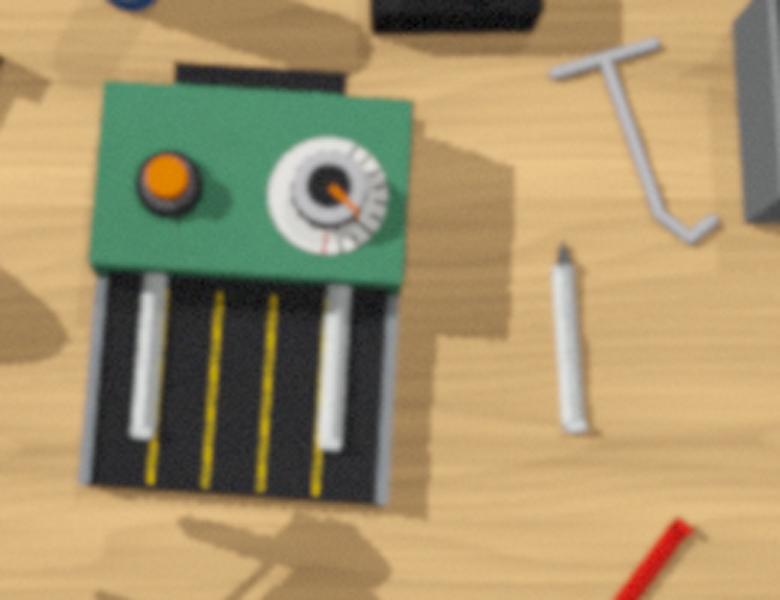

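Both pegs lie straight on the bed, with tails at (143,437) and (330,448) and tips under the hood. P2 is unmoved, with its tip at (562,248). The ring is unchanged.

```bash
python3 - <<'E'
from h import *
t=snap("top")
def g(p): c,s=np.cos(ga),np.sin(ga);d=p[:2]-[gx,gy];return np.round([c*d[0]+s*d[1],-s*d[0]+c*d[1]],4)
for u,v in((143,437),(330,449)): print("tail",g(unproj(t,u/3+200,v/3+100,.037)))
b=find(t,np.array([.533,-.266]))[0];print(b)
r.move_l(gw(-.1,-.1,.25),velocity=.3)
pick(b[1],b[2],.01); carry(0,.01)
E
```

```text
tail [-0.1445  0.0843]
tail [-0.1442 -0.0855]
(np.float64(9.039368026872166e-05), array([ 0.53299032, -0.26591013]), np.float64(0.032705351298695874), np.float64(0.16374163534599695))
contact False t 47.8 tcp [ 0.5436 -0.2658  0.0078] F [-0.5 -0.5  0.2] M [ 0.03 -0.    0.  ] gap 0.0917 ff 0.0 j7 2.298
closed t 48.9 tcp [ 0.543  -0.2657  0.007 ] F [-0.4  0.2 -0.7] M [-0.02 -0.02  0.02] gap 0.0176 ff 25.0 j7 2.298
lift t 49.9 tcp [ 0.5424 -0.2652  0.1292] F [-0.2  0.3 -0.4] M [ 0.06 -0.03 -0.01] gap 0.0174 ff 25.0 j7 2.228
over t 51.6 tcp [0.4444 0.0396 0.13  ] F [-0.3 -0.3 -0.6] M [-0.07  0.04 -0.01] gap 0.0177 ff 25.0 j7 1.471
low t 52.3 tcp [0.4447 0.0399 0.0473] F [-0.5 -0.2 -1. ] M [ 0.03 -0.01 -0.03] gap 0.0172 ff 25.0 j7 1.570
```

```bash
python3 - <<'E'
from h import *
insert(0,.01);release()
q=r.get_state()["joint_pos"].copy();q[0]-=.8;r.move_joints(q)
t=snap("top");s=snap("side")
w=proj(s,gw(0,0,.06))[0].astype(int);print(w)
im=np.hstack([crop(t,225,130,110,150,4),crop(s,w[0]-55,w[1]-75,90,150,4)]);print(im.shape);cv2.imwrite("pics/b3.png",im)
for b in find(t,np.array([.53,.03])):print(b)
E
```

```text
push False t 53.4 tcp [0.5332 0.0334 0.0459] F [-0.2 -0.2 -1.1] M [-0.03  0.05  0.04] gap 0.0176 ff 25.0 j7 1.611
down False t 53.7 tcp [0.5333 0.0334 0.0383] F [ 0.3  0.6 -1.3] M [ 0.04 -0.07 -0.02] gap 0.0174 ff 25.0 j7 1.616
free t 55.8 tcp [0.5331 0.0333 0.199 ] F [-0.3  0.3 -0.5] M [ 0.02  0.01 -0.  ] gap 0.0919 ff 0.0 j7 1.504
[280 211]
(600, 800, 3)
(np.float64(0.008191567634175362), array([0.52573046, 0.03699091]), np.float64(-0.07787223516277897), np.float64(0.15232988434103517))
(np.float64(0.07965839292313495), array([ 0.52142293, -0.04919529]), np.float64(-0.07443269359816329), np.float64(0.14988796519752406))
(np.float64(0.09277881036298226), array([0.53224954, 0.12275153]), np.float64(-0.08198783584701705), np.float64(0.15252771248209546))
(np.float64(0.1420934719198171), array([ 0.468812  , -0.09824423]), np.float64(-0.08280141449443967), np.float64(0.18463741436716363))
```

View pics/b3.png

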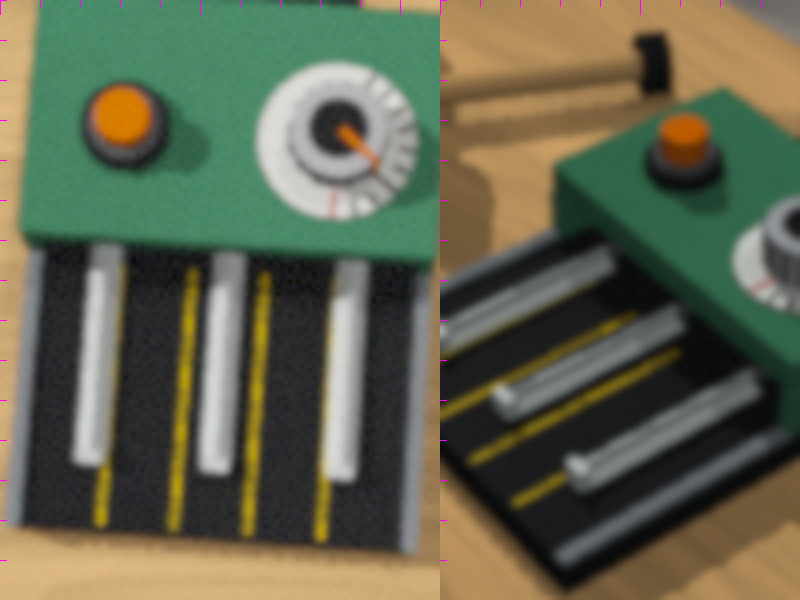

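All three pegs are flat and straight, with tails at (90,460), (215,470) and (342,477). The ring pointer is at mark 3. Next is the button.

```bash
python3 - <<'E'
from h import *
fingers.close(f_grip=10)
p=gw(.075,.072,.24);r.movep(p,down(ga+np.pi/2));p[2]=.145;r.move_l(p,velocity=.1);r.hold(.3);print(st())
z0=r.get_state()["wrist_force"][2]
p[2]=.1285;print("half",r.move_l(p,velocity=.008,until_force=4.5),st())
for i in range(3): r.hold(.8);print(st())
E
```

```text
t 61.8 tcp [0.6593 0.096  0.1454] F [-0.4  0.  -0.9] M [-0.   -0.07  0.05] gap 0.0005 ff 0.0 j7 1.667
half True t 63.3 tcp [0.6591 0.0959 0.1315] F [-0.5 -0.2  4.1] M [-0.01  0.15  0.02] gap 0.0005 ff 2.2 j7 1.675
t 64.1 tcp [0.6592 0.0959 0.1315] F [-0.7 -0.8  4.8] M [-0.02  0.13  0.06] gap 0.0006 ff 2.7 j7 1.675
t 64.9 tcp [0.6592 0.0959 0.1315] F [-0.5  0.6  6.8] M [-0.02  0.12 -0.02] gap 0.0007 ff 2.7 j7 1.675
t 65.7 tcp [0.6592 0.0959 0.1315] F [-1.4 -0.1  4.3] M [0.02 0.15 0.01] gap 0.0004 ff 2.7 j7 1.675
```

```bash
python3 - <<'E'
from h import *
p=gw(.075,.072,.1225)
print("full",r.move_l(p,velocity=.02,until_force=13),st());r.hold(.2);print(st())
p[2]=.24;r.move_l(p,velocity=.08);print(st())
q=r.get_state()["joint_pos"].copy();q[0]-=.8;r.move_joints(q);r.hold(.3)
t=snap("top")
cv2.imwrite("pics/end.png",cv2.resize(t["frame"][:,:,::-1],(800,600),interpolation=cv2.INTER_CUBIC))
E
```

```text
full True t 66.1 tcp [0.6593 0.0959 0.1258] F [-3.1 -0.1  9. ] M [ 0.02  0.8  -0.01] gap 0.0004 ff 4.7 j7 1.680
t 66.3 tcp [0.6593 0.0959 0.1259] F [-2.4  0.2  9. ] M [ 0.01  0.72 -0.04] gap 0.0001 ff 4.7 j7 1.680
t 67.9 tcp [0.6589 0.0959 0.2394] F [-0.4 -0.6 -0.3] M [-0.01 -0.03  0.02] gap 0.0005 ff 0.0 j7 1.614
```

View pics/end.png

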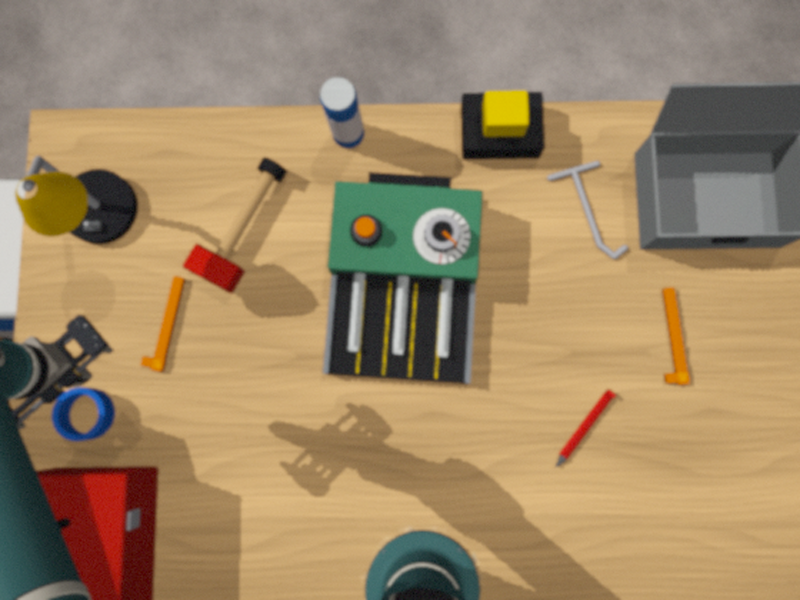

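The press read only about 9–10 N at z = 0.1258, so it probably stopped about 1 mm short of the bottom on a force transient. I'll repeat the whole half-stop, wait and full-press sequence to be sure.

```bash
python3 - <<'E'
from h import *
p=gw(.075,.072,.24);r.movep(p,down(ga+np.pi/2));p[2]=.145;r.move_l(p,velocity=.1);r.hold(.3)
p[2]=.1285;print("half",r.move_l(p,velocity=.008,until_force=4.5),st())
for i in range(3): r.hold(.8);print(st())
p[2]=.1225;print("full",r.move_l(p,velocity=.01,until_force=22),st())
for i in range(2): r.hold(.2);print(st())
p[2]=.24;r.move_l(p,velocity=.08)
q=r.get_state()["joint_pos"].copy();q[0]-=.8;r.move_joints(q);r.hold(.3);print(st())
t=snap("top");s=snap("side");w=proj(s,gw(0,0,.06))[0].astype(int)
cv2.imwrite("pics/end2.png",np.hstack([crop(t,225,130,110,150,4),crop(s,w[0]-55,w[1]-75,90,150,4)]))
E
```

```text
half True t 75.0 tcp [0.6591 0.0959 0.1315] F [-0.8  0.3  4.6] M [-0.01  0.15 -0.01] gap 0.0003 ff 2.2 j7 1.837
t 75.8 tcp [0.6591 0.0959 0.1315] F [-1.1  0.3  5.5] M [ 0.06  0.16 -0.01] gap 0.0005 ff 2.7 j7 1.837
t 76.5 tcp [0.6592 0.0959 0.1315] F [-1.4 -0.1  5.5] M [ 0.05  0.17 -0.03] gap 0.0008 ff 2.7 j7 1.837
t 77.3 tcp [0.6592 0.0959 0.1315] F [-0.  -0.4  5.1] M [ 0.01  0.17 -0.  ] gap 0.0005 ff 2.7 j7 1.837
full False t 78.3 tcp [0.6594 0.0959 0.1252] F [-6.6  0.6 18.5] M [ 0.16  1.61 -0.  ] gap 0.0005 ff 9.1 j7 1.842
t 78.5 tcp [0.6594 0.0959 0.1252] F [-6.4  1.7 18.1] M [0.2  1.61 0.02] gap 0.0006 ff 9.1 j7 1.842
t 78.7 tcp [0.6594 0.0959 0.1252] F [-6.   0.8 19. ] M [0.14 1.63 0.01] gap 0.0005 ff 9.1 j7 1.842
t 82.5 tcp [0.3908 0.539  0.2395] F [-0.4 -0.4  0. ] M [0.07 0.04 0.02] gap 0.0007 ff 0.0 j7 1.766
```

View pics/end2.png

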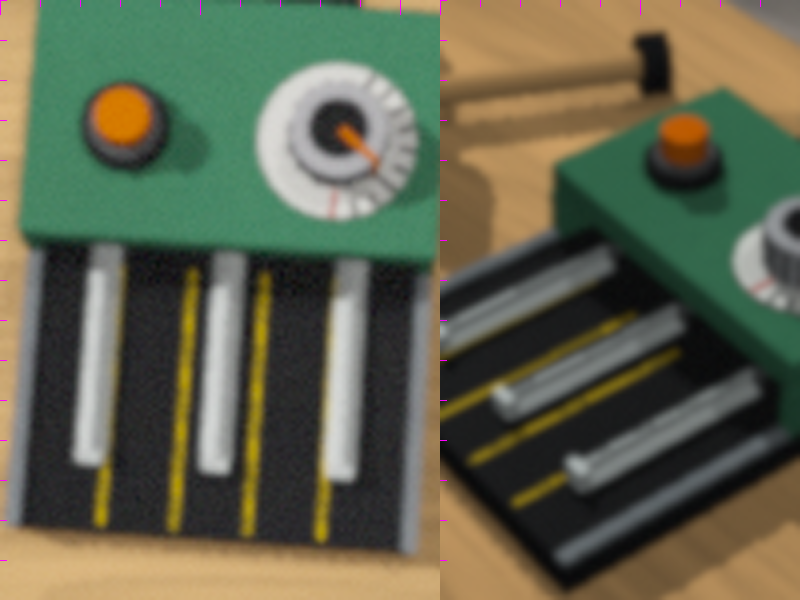

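The button went fully down this time: 18 N against the bottom stop, well above the 11 N it needs. It has come back up, with its cap at (122,115). The pegs and ring are unchanged, so I'm handing in.

```bash
python3 -c "
from rig import workorder
print(workorder.sign_off())"
```

```text
the job is handed in; nothing more can be done
None
```

I handed the job in with the ring about three clicks off the stop and all three aluminium pegs I found on the bed, tips about 35 mm inside the mouth. I pressed the button through its half-stop, two-second wait and full press twice, because the first full press seemed to stop about 1 mm short.

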